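# Clear the couplant canister off an instrument case and hold its lid open

## Robot

A 6-joint arm with a two-finger parallel gripper is mounted at the origin on the work surface. World frame = base frame: x ahead of the robot, y to its left, z up, the work surface at z = 0. Lengths are in m, angles in rad, forces in N, time in s.
With the tool pointing down it reaches from about 0.25 to 0.85 m from the base axis. Payload 12.5 kg.
Tool frame: the origin (TCP) lies between the finger pads; the fingertips stand 25 mm ahead of it and the grasp point (between the pads) lies 6 mm ahead of it; z points along the fingers, y is the line along which they close (so a half turn about z gives the same grasp; the last joint's range is limited). The gripper opens to 93 mm and grips with 3 to 60 N. Pads are 15 mm wide; open, the fingers measure 128 mm over their backs; the gripper's body (75 mm by 188 mm) begins 65 mm behind the grasp point.
Start: joints at [-1.358, 0.351, 1.652, -0, 1.139, -0.085], TCP at [0.161, -0.526, 0.222] pointing down, gripper open.
Joint ranges: [-2.75, 2.75], [-0.79, 2.1], [0.01, 2.65], [-1.57, 4.71], [0.07, 3.14], [-2.87, 2.87]. Speed limits (rad/s): [2.22, 2.22, 2.79, 3.14, 3.14, 3.14].

## Interface

Orientations are given as [roll, pitch, yaw] about the fixed x, y, z axes, in that order (R = Rz(yaw) Ry(pitch) Rx(roll)).
In Python, from cell import arm gives the robot as it stands.
- The arm moves only by the tool apply_moves, never from a script. Its argument "series" is a list of rows, each an object with "translation": the shift along the tool's x, y, z in m, a list of three; "dr": the turn, a rotation vector about the tool's x, y, z in rad, a list of three; "gripper": the gripper's target within -1 to 1 (fully open at 1, half-way at 0, shut at -1). In form: [{"translation": [tx, ty, tz], "dr": [rx, ry, rz], "gripper": gripper}, ...]. A call has 1 to 10 rows; each row is the pose to reach, as a shift and turn from the pose commanded when the call began, along the tool's axes at that moment; what a row does not reach only later rows make up. A row lasts 1/10 s, in which the tool goes at most 50 mm and 8.59 degrees, less where a joint would pass 70% of its speed; a pose out of reach is approached as far as the arm can. A call with a gripper value outside its range is refused whole. The fingers move at their own pace and stop on an object; "newtons" is the grip in N (left out, the last holds). Time passes only in rows, so rows that repeat a pose let the fingers close. It gives the time, the measured TCP pose, the force, the opening and the grip force at its end, in the units of the state.
- arm.get_obs(): the state, without advancing time (a new reading comes with each control period).
- arm.read_camera(name): name is "side" or "top"; returns (picture, depth): 384x512x3 uint8, red, green, blue; 384x512 float32, m along the optical axis (not along the pixel's ray), 0 where there is no reading.
- arm.camera_model(name): a dict with "fx", "fy", "cx", "cy" (pixels), "k1" (the pictures are not rectified: a ray, as slopes to the right and down, at radius r is drawn at 1 + k1 r^2 times it, then the intrinsics apply), "cam_to_world" (4x4, takes a point from camera to world coordinates). Camera axes: x right, y down, z forward; pixel columns grow to the right and rows downward; lengths in m; the calibration is good to about 2 mm. A picture is of the moment at which its call begins. camera_model takes no time and is no camera call.
- arm.job_done(): hands the job in; it is judged then, once.
The state is a dict: "time": time; "joints": joint angles; "qd": joint speeds; "tau": joint torques, N m; "tcp_pos": TCP position; "tool_rot": TCP orientation; "ft_force": force on the tool from outside, world axes, zero at the start; "ft_torque": the same for the moment, N m; "finger_gap": finger opening in m; "finger_force": force on a finger pad.
Only numpy, scipy, OpenCV 4.12 (cv2) and the standard library are available. Lean on these libraries where they do the work, as an engineer would, in place of code of your own. Each camera call takes 0.05 s, during which the arm holds its last target. There are 200 camera calls.

## Task

Lift the orange canister off the lid of the aluminium instrument case and set it down gently and upright on the green round mat beside the case, all of its base on the mat. Then raise the case lid to 60 degrees from shut and finish while still holding it steady at that angle, so that a colleague can take a reference block out: the lid falls shut if let go, so neither let it drop nor prop it with anything. Leave the steel disc, the flaw detector and the probe where they are.

Things in the scene. Friction and masses are not known exactly. Their poses are not given: they have to be found in the camera images.
- case: aluminium instrument case with blue panels, fixed to the bench; 200 (its x) x 260 (its y) x 100 mm high with the lid shut, base part 75 mm high. Origin: centre of its underside. Its -x side is the front, where the lid opens; the hinge is along its +x edge
- lid (a joint): angle of the case lid in rad: 0 shut, grows as the front edge rises (1.047 = 60 degrees), stop at 1.9. The lid weighs about 0.4 to 0.75 kg, has no stay or spring and falls shut from 60 degrees; it starts shut with the canister standing on it
- lid_hinge (a point): point on the lid's hinge axis, mid-width, 80 mm above the bench at the far (+x) edge of the case; the axis runs along the case's y
- lid_handle (a point): middle of the lid's bow handle: a round steel bar 10 mm thick with a red sleeve, 120 mm long along the case's y, standing 45 mm out from the lid's front edge on an arm at each end, so that fingers fit between bar and case. It lies 245 mm from the hinge axis, level with it when shut (80 mm above the bench); the bar is free to turn between fingers as the lid swings
- canister: loose orange couplant canister with white top, 82 mm diameter, 100 mm high without handle, solid and sealed, 0.3 to 0.55 kg. Origin: centre of its base. Starts upright on the shut lid (base 100 mm above the bench)
- canister_handle (a point): middle of the canister's rigid bail handle: a blue round grip 12 mm thick and 60 mm long along the canister's y, 145 mm above its base (39 mm free below the bar), on a 8 mm steel hoop 86 mm wide
- mat: green round mat, 124 mm diameter, 4 mm thick, fixed flat on the bench to the left or right of the case. Origin: centre of its underside
- disc: bystander: steel forging, 100 mm diameter, 45 mm high; origin at centre of its base. On the other side of the case from the mat
- detector: bystander: black flaw detector with screen leaning back on a foot, about 110 x 160 mm, 170 mm high; origin near the front of its foot, on its underside
- probe: bystander: small steel and brass probe, 28 mm diameter, 42 mm high; origin at centre of its base
There are look-alikes about, which are no part of the job. Several things look just like the mat: the one meant starts nearest to the robot's base.

How it is judged:
By the outcome, as a careful person would: the job done as asked, in the order asked, and still so for the second after the job is handed in, while the arm keeps its last pose, push and grip.
It also fails if it takes over 58 s, if anything falls off the work surface, if the arm or the gripper's body presses on something with over 40 N, if the wrist force passes 120 N, or if a joint passes its speed limit or range.

## Working session

There is one attempt and no reset: what is moved stays moved. The work goes in short steps, Python scripts to look and compute and a tool call to move; the robot and the scene stay as the last step left them, time stands still between calls to the robot, and variables do not carry over. Pictures are saved under pics/ and viewed, at most 10 in all, crops included, and the job is handed in when it is done.

Besides the shell and the picture viewer there is one more tool, called after "Emit:" in YAML: its name, and indented under it one key for each argument. apply_moves: Moves the arm, as the interface text tells. Its arguments: {"type":"object","properties":{"series":{"type":"array"},"newtons":{"type":"number"}},"required":["series"]}

```bash
mkdir -p pics; cat > h.py <<'E'
import numpy as np, cv2
from cell import arm
def cam(n):
    p,d=arm.read_camera(n); return p,d,arm.camera_model(n)
def rays(m,uv):
    K=np.array([[m['fx'],0,m['cx']],[0,m['fy'],m['cy']],[0,0,1.]])
    s=cv2.undistortPoints(np.float64(uv).reshape(-1,1,2),K,np.array([m['k1'],0,0,0,0.])).reshape(-1,2)
    T=np.array(m['cam_to_world']); return T[:3,3], np.c_[s,np.ones(len(s))]@T[:3,:3].T
def onplane(m,uv,z):
    o,r=rays(m,uv); return o+r*((z-o[2])/r[:,2])[:,None]
def cloud(m,d):
    v,u=np.mgrid[:d.shape[0],:d.shape[1]]
    o,r=rays(m,np.c_[u.ravel(),v.ravel()]); P=(o+r*d.ravel()[:,None]).reshape(*d.shape,3); P[d==0]=np.nan; return P
E
python3 - <<'E'
from h import *
for n in('top','side'):
    p,d,m=cam(n); cv2.imwrite(f'pics/{n}0.png',p[:,:,::-1]); np.savez(f'{n}0.npz',p=p,d=d)
    print(n,np.round(m['cam_to_world'],2).tolist(),(d>0).mean())
print(arm.get_obs())
E
```

```text
top [[-0.02, -1.0, 0.07, 0.51], [-1.0, 0.02, 0.01, -0.03], [-0.01, -0.07, -1.0, 1.55], [0.0, 0.0, 0.0, 1.0]] 0.9961700439453125
side [[0.99, -0.08, 0.08, 0.53], [-0.11, -0.52, 0.84, -0.9], [-0.02, -0.85, -0.53, 0.72], [0.0, 0.0, 0.0, 1.0]] 0.9959004720052084
{'time': 0.1, 'joints': array([-1.35760323e+00,  3.51199401e-01,  1.65234173e+00,  2.25654394e-05,
        1.13906977e+00, -8.45920633e-02]), 'qd': array([ 0.00044406, -0.00138039, -0.00184239,  0.00017824, -0.00103676,
       -0.00085568]), 'tau': array([ 7.21683609e-04, -4.98027778e+01, -2.85704201e+01,  7.00018974e-02,
        2.38907291e-02, -2.00876389e-05]), 'tcp_pos': array([ 0.16134423, -0.52549812,  0.22155289]), 'tool_rot': array([-3.14057977e+00, -1.06445442e-04,  2.97775651e-01]), 'ft_force': array([-0.26761203, -0.1889826 , -0.590335  ]), 'ft_torque': array([ 0.00059498,  0.03280921, -0.022218  ]), 'finger_force': 0.0, 'finger_gap': 0.09251780661299751}
```

View pics/top0.png

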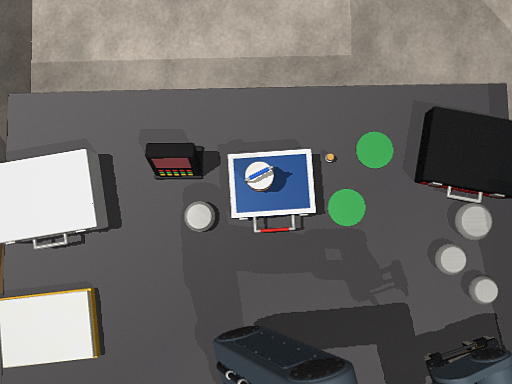

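View pics/side0.png

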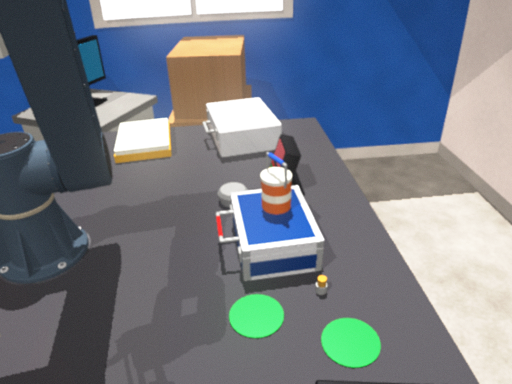

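The top view shows the case at (272,183) with its red handle at (274,230). The canister is at (259,176), with its blue bail running from (248,180) to (272,170). The disc is at (199,216), the detector at (172,160) and the probe at (330,157).

There are two mat candidates: (346,207) and (374,149) in the top view, which are (256,315) and (351,342) in the side view. The first is nearer the base, which lies toward the bottom of the top view, so it fits. I'll measure these and check with a crop.

```bash
python3 - <<'E'
from h import *
def comps(mask,mn):
    n,l,s,c=cv2.connectedComponentsWithStats(mask.astype(np.uint8)); return [(i,s[i,4],c[i].round(1),l==i) for i in range(1,n) if s[i,4]>=mn]
for n in('top','side'):
    f=np.load(n+'0.npz');p,d=f['p'],f['d'];m=arm.camera_model(n);P=cloud(m,d)
    H=cv2.cvtColor(p,cv2.COLOR_RGB2HSV);h,s,v=H[...,0],H[...,1],H[...,2]
    for name,k,z in(('green',(abs(h.astype(int)-65)<15)&(s>120),.004),('red',((h<4)|(h>176))&(s>170)&(v>100),.08),('blue',(abs(h.astype(int)-112)<14)&(s>130)&(v>90),None)):
        for i,a,c,mk in comps(k,12):
            if name=='blue' and a>3000 and n=='side': continue
            ct=np.argwhere(mk)[:,::-1].astype(float); q=P[mk]; med=np.nanmedian(q,0)
            zz=z or med[2]
            W=onplane(m,ct,zz); (cc,ss,ang)=cv2.minAreaRect((W[:,:2]*1000).astype(np.float32))
            b=cv2.boxPoints((cc,ss,ang));e=b[1]-b[0];f2=b[2]-b[1];L=e if np.hypot(*e)>np.hypot(*f2) else f2
            print(n,name,a,c,'z',zz.round(3),'ctr',np.round(cc,1),'size',np.round(ss,1),'longdir',np.degrees(np.arctan2(L[1],L[0])).round(1),'med',med.round(3))
    if n=='top':
        # canister top white and case top by height
        for name,lo,hi in(('cantop',.185,.215),('case',.09,.11)):
            roi=np.zeros(d.shape,bool);roi[140:220,220:325]=1
            mk=roi&(P[...,2]>lo)&(P[...,2]<hi)
            W=(P[mk][:,:2]*1000).astype(np.float32); r=cv2.minAreaRect(W); print(name,r,cv2.minEnclosingCircle(W),np.median(P[mk][:,2]))
        cr=cv2.resize(p[120:250,220:420,::-1],(800,520),interpolation=cv2.INTER_CUBIC);cv2.imwrite('pics/crop0.png',cr)
E
```

```text
Traceback (most recent call last):
AttributeError: 'float' object has no attribute 'round'
```

```bash
cat > meas.py <<'E'
from h import *
def comps(mask,mn):
    n,l,s,c=cv2.connectedComponentsWithStats(mask.astype(np.uint8)); return [(i,s[i,4],c[i].round(1),l==i) for i in range(1,n) if s[i,4]>=mn]
for n in('top','side'):
    f=np.load(n+'0.npz');p,d=f['p'],f['d'];m=arm.camera_model(n);P=cloud(m,d)
    H=cv2.cvtColor(p,cv2.COLOR_RGB2HSV);h,s,v=H[...,0],H[...,1],H[...,2]
    for name,k,z in(('green',(abs(h.astype(int)-65)<15)&(s>120),.004),('red',((h<4)|(h>176))&(s>170)&(v>100),.08),('blue',(abs(h.astype(int)-112)<14)&(s>130)&(v>90),None)):
        for i,a,c,mk in comps(k,12):
            if name=='blue' and a>3000 and n=='side': continue
            ct=np.argwhere(mk)[:,::-1].astype(float); q=P[mk]; med=np.nanmedian(q,0)
            zz=float(z or med[2])
            W=onplane(m,ct,zz); (cc,ss,ang)=cv2.minAreaRect((W[:,:2]*1000).astype(np.float32))
            b=cv2.boxPoints((cc,ss,ang));e=b[1]-b[0];f2=b[2]-b[1];L=e if np.hypot(*e)>np.hypot(*f2) else f2
            print(n,name,a,c,'z',round(zz,3),'ctr',np.round(cc,1),'size',np.round(ss,1),'longdir',np.degrees(np.arctan2(L[1],L[0])).round(1),'med',med.round(3))
    if n=='top':
        for name,lo,hi in(('cantop',.185,.215),('case',.09,.11)):
            roi=np.zeros(d.shape,bool);roi[140:220,220:325]=1
            mk=roi&(P[...,2]>lo)&(P[...,2]<hi)
            W=(P[mk][:,:2]*1000).astype(np.float32); r=cv2.minAreaRect(W); print(name,r,cv2.minEnclosingCircle(W),np.median(P[mk][:,2]))
        cr=cv2.resize(p[120:250,220:420,::-1],(800,520),interpolation=cv2.INTER_CUBIC);cv2.imwrite('pics/crop0.png',cr)
E
python3 meas.py
```

```text
top green 1068 [374.2 149.6] z 0.004 ctr [ 761.2 -393.2] size [119.9 117.5] longdir 88.9 med [ 0.761 -0.394  0.002]
top green 1099 [346.1 207. ] z 0.004 ctr [ 571.9 -294.1] size [118.5 118.9] longdir -1.6 med [ 0.572 -0.295  0.002]
top red 83 [274.2 229.4] z 0.08 ctr [502.4 -55.9] size [84.3  9.3] longdir 89.0 med [ 0.503 -0.054  0.083]
top blue 2851 [273.4 184.9] z 0.098 ctr [647.8 -47.6] size [167.5 226. ] longdir -87.1 med [ 0.627 -0.068  0.098]
top blue 66 [258.6 173.2] z 0.248 ctr [660.4 -11.8] size [ 8.7 57.5] longdir -65.8 med [ 0.661 -0.012  0.248]
cantop ((660.023193359375, -13.447071075439453), (79.49403381347656, 80.3605728149414), 84.73466491699219) ((660.4038696289062, -10.280744552612305), 43.435081481933594) 0.1982488078162814
case ((649.4349975585938, -49.76194763183594), (205.41961669921875, 261.7346496582031), 3.04840350151062) ((648.618408203125, -49.4421272277832), 162.99481201171875) 0.09835574210320952
side green 1909 [256.  315.8] z 0.004 ctr [ 573.8 -294.9] size [123.3 123.1] longdir 82.5 med [ 0.574 -0.3    0.004]
side green 2329 [350.6 342.5] z 0.004 ctr [ 763.5 -394.7] size [123.2 124.1] longdir -8.7 med [ 0.763 -0.398  0.004]
side red 62 [219.  225.7] z 0.08 ctr [504.2 -49.7] size [ 9.  76.4] longdir -87.8 med [ 0.505 -0.057  0.086]
side blue 684 [90.8 59.7] z 0.228 ctr [-162.2 1388.4] size [ 114.  1022.5] longdir -74.1 med [-0.137  1.327  0.228]
side blue 1496 [10.2 96.7] z -0.08 ctr [-1017.8  2160.1] size [ 172.9 2249.7] longdir -65.8 med [-0.865  1.783 -0.08 ]
side blue 66 [275.3 157.9] z 0.248 ctr [660.6  -8.6] size [17.4 65.7] longdir -63.1 med [ 0.662 -0.011  0.248]
side blue 2313 [272.5 221.1] z 0.101 ctr [648.9 -49.9] size [163.  217.9] longdir -87.2 med [ 0.633 -0.087  0.101]
side blue 739 [282.8 264.9] z 0.037 ctr [ 657.8 -177.4] size [170.4  41.6] longdir 2.8 med [ 0.655 -0.178  0.037]
```

View pics/crop0.png

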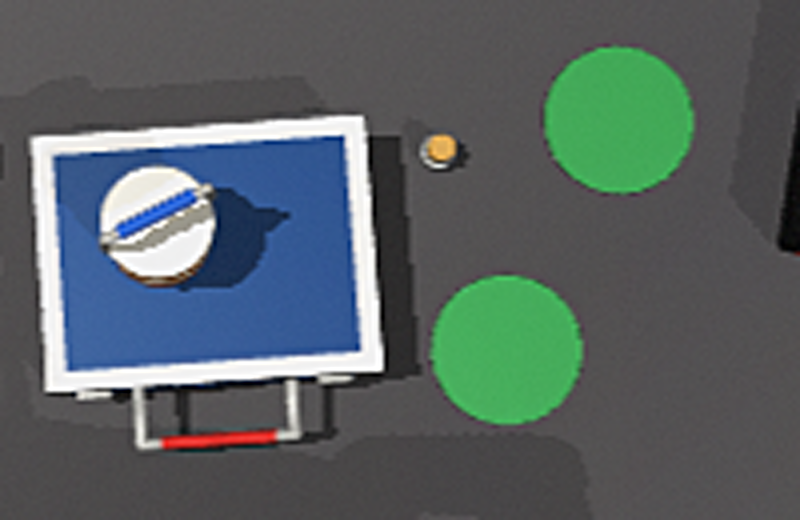

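The crop confirms it: the near mat at crop (507,350) is the one meant, centred at world (0.573,-0.2945). The canister bail runs from (105,240) to (210,190), and the case yaw is about 2.9°. Next I work out the approach.

```bash
cat > go.py <<'E'
import sys
from h import *
from scipy.spatial.transform import Rotation as R
# args: grasp point x y z, yaw deg -> shift and turn in tool axes
a=list(map(float,sys.argv[1:])); o=arm.get_obs()
R0=R.from_euler('xyz',o['tool_rot']); R1=R.from_euler('xyz',[np.pi,0,np.radians(a[3])])
t=np.array(a[:3])-R1.apply([0,0,.006])
print('shift',R0.inv().apply(t-o['tcp_pos']).round(4),'turn',(R0.inv()*R1).as_rotvec().round(3),'t',o['time'],'F',np.round(o['ft_force'],1),'gap',o['finger_gap'].round(4))
E
python3 go.py .66 -.011 .32 115
```

```text
Traceback (most recent call last):
  File "go.py", line 8, in <module>
    print('shift',R0.inv().apply(t-o['tcp_pos']).round(4),'turn',(R0.inv()*R1).as_rotvec().round(3),'t',o['time'],'F',np.round(o['ft_force'],1),'gap',o['finger_gap'].round(4))
                                                                                                                                                      ^^^^^^^^^^^^^^^^^^^^^
AttributeError: 'float' object has no attribute 'round'
```

```bash
sed -i "s/o\['finger_gap'\].round(4)/round(o['finger_gap'],4)/" go.py; python3 go.py .66 -.011 .32 115
```

```text
shift [ 0.6277 -0.3457 -0.104 ] turn [-1.000e-03 -1.000e-03 -1.709e+00] t 0.1 F [-0.3 -0.2 -0.6] gap 0.0925
```

Emit:
apply_moves:
  series:
    - {"translation": [0.03, -0.017, -0.05], "dr": [0, 0, -0.1], "gripper": 1}
    - {"translation": [0.07, -0.04, -0.09], "dr": [0, 0, -0.24], "gripper": 1}
    - {"translation": [0.11, -0.06, -0.104], "dr": [0, 0, -0.38], "gripper": 1}
    - {"translation": [0.15, -0.083, -0.104], "dr": [0, 0, -0.52], "gripper": 1}
    - {"translation": [0.19, -0.105, -0.104], "dr": [0, 0, -0.66], "gripper": 1}
    - {"translation": [0.23, -0.127, -0.104], "dr": [0, 0, -0.8], "gripper": 1}
    - {"translation": [0.27, -0.149, -0.104], "dr": [0, 0, -0.94], "gripper": 1}
    - {"translation": [0.31, -0.171, -0.104], "dr": [0, 0, -1.08], "gripper": 1}
    - {"translation": [0.35, -0.193, -0.104], "dr": [0, 0, -1.2], "gripper": 1}
    - {"translation": [0.39, -0.215, -0.104], "dr": [0, 0, -1.3], "gripper": 1}

```text
time: 1.1
tcp_pos: [0.4721, -0.2041, 0.3259]
tool_rot: [-3.141, -0.0, 1.603]
ft_force: [1.2, -0.6, -0.1]
finger_gap: 0.0928
finger_force: 0.0
```

```bash
python3 go.py .66 -.011 .32 115
```

```text
shift [ 1.87e-01  1.94e-01 -1.00e-04] turn [-0.    -0.    -0.404] t 1.1 F [ 1.2 -0.6 -0.1] gap 0.0928
```

Emit:
apply_moves:
  series:
    - {"translation": [0.03, 0.032, 0], "dr": [0, 0, -0.08], "gripper": 1}
    - {"translation": [0.06, 0.064, 0], "dr": [0, 0, -0.16], "gripper": 1}
    - {"translation": [0.09, 0.096, 0], "dr": [0, 0, -0.24], "gripper": 1}
    - {"translation": [0.12, 0.128, 0], "dr": [0, 0, -0.32], "gripper": 1}
    - {"translation": [0.15, 0.16, 0], "dr": [0, 0, -0.404], "gripper": 1}
    - {"translation": [0.175, 0.182, 0], "dr": [0, 0, -0.404], "gripper": 1}
    - {"translation": [0.187, 0.194, 0], "dr": [0, 0, -0.404], "gripper": 1}
    - {"translation": [0.187, 0.194, 0], "dr": [0, 0, -0.404], "gripper": 1}

```text
time: 1.9
tcp_pos: [0.6607, -0.012, 0.3249]
tool_rot: [-3.14, -0.001, 2.004]
ft_force: [-0.0, -0.6, 0.0]
finger_gap: 0.0933
finger_force: 0.0
```

```bash
python3 go.py .66 -.011 .245 115; python3 - <<'E'
from h import *
p,d,m=cam('side'); c=cv2.resize(p[90:230,200:360,::-1],(640,560),interpolation=cv2.INTER_CUBIC); cv2.imwrite('pics/side1.png',c)
E
```

```text
shift [ 0.0011 -0.0001  0.0739] turn [-0.001 -0.001 -0.003] t 1.9 F [-0.  -0.6  0. ] gap 0.0933
```

View pics/side1.png

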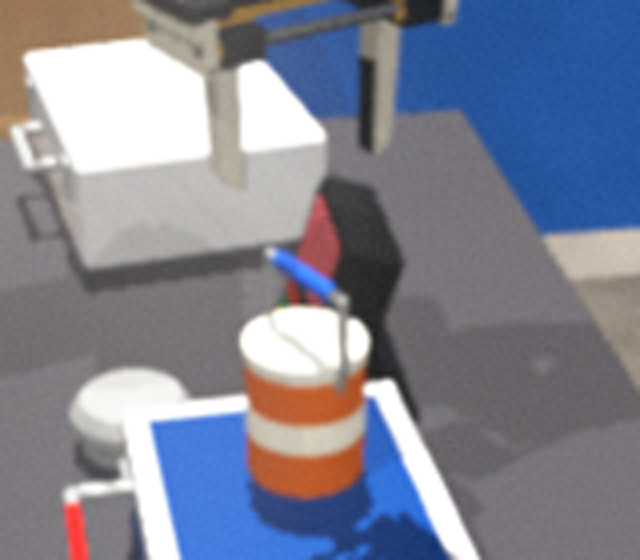

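The fingers at crop (225,170) and (378,130) straddle the bail at (305,275). I'll go down and grip.

Emit:
apply_moves:
  series:
    - {"translation": [0, 0, 0.025], "dr": [0, 0, 0], "gripper": 1}
    - {"translation": [0, 0, 0.05], "dr": [0, 0, 0], "gripper": 1}
    - {"translation": [0, 0, 0.066], "dr": [0, 0, 0], "gripper": 1}
    - {"translation": [0, 0, 0.074], "dr": [0, 0, 0], "gripper": 1}
    - {"translation": [0, 0, 0.074], "dr": [0, 0, 0], "gripper": -1}
    - {"translation": [0, 0, 0.074], "dr": [0, 0, 0], "gripper": -1}
    - {"translation": [0, 0, 0.074], "dr": [0, 0, 0], "gripper": -1}
    - {"translation": [0, 0, 0.074], "dr": [0, 0, 0], "gripper": -1}
    - {"translation": [0, 0, 0.074], "dr": [0, 0, 0], "gripper": -1}
    - {"translation": [0, 0, 0.074], "dr": [0, 0, 0], "gripper": -1}
  newtons: 45

```text
time: 2.95
tcp_pos: [0.6601, -0.0136, 0.2523]
tool_rot: [3.141, 0.0, 2.002]
ft_force: [-0.8, 0.5, 0.1]
finger_gap: 0.0495
finger_force: 0.0
```

Emit:
apply_moves:
  series:
    - {"translation": [0, 0, 0], "dr": [0, 0, 0], "gripper": -1}
    - {"translation": [0, 0, 0], "dr": [0, 0, 0], "gripper": -1}
    - {"translation": [0, 0, 0], "dr": [0, 0, 0], "gripper": -1}
    - {"translation": [0, 0, 0], "dr": [0, 0, 0], "gripper": -1}

```text
time: 3.35
tcp_pos: [0.66, -0.0136, 0.252]
tool_rot: [-3.142, -0.0, 2.002]
ft_force: [-0.1, -0.8, 0.1]
finger_gap: 0.0176
finger_force: 0.0
```

Emit:
apply_moves:
  series:
    - {"translation": [0, 0, 0], "dr": [0, 0, 0], "gripper": -1}
    - {"translation": [0, 0, 0], "dr": [0, 0, 0], "gripper": -1}
    - {"translation": [0, 0, 0], "dr": [0, 0, 0], "gripper": -1}
    - {"translation": [0, 0, 0], "dr": [0, 0, 0], "gripper": -1}

```text
time: 3.75
tcp_pos: [0.6616, -0.0133, 0.2546]
tool_rot: [3.136, 0.002, 2.002]
ft_force: [2.7, 2.8, 11.6]
finger_gap: 0.0005
finger_force: 6.2
```

Emit:
apply_moves:
  series:
    - {"translation": [0, 0, -0.003], "dr": [0, 0, 0], "gripper": -1}
    - {"translation": [0, 0, -0.008], "dr": [0, 0, 0], "gripper": -1}
    - {"translation": [0, 0, -0.015], "dr": [0, 0, 0], "gripper": -1}
    - {"translation": [0, 0, -0.025], "dr": [0, 0, 0], "gripper": -1}
    - {"translation": [0, 0, -0.035], "dr": [0, 0, 0], "gripper": -1}
    - {"translation": [0, 0, -0.045], "dr": [0, 0, 0], "gripper": -1}
    - {"translation": [0, 0, -0.05], "dr": [0, 0, 0], "gripper": -1}
    - {"translation": [0, 0, -0.05], "dr": [0, 0, 0], "gripper": -1}

```text
time: 4.55
tcp_pos: [0.6603, -0.0137, 0.303]
tool_rot: [3.14, 0.001, 2.002]
ft_force: [-0.0, 1.0, 0.1]
finger_gap: 0.0009
finger_force: 0.0
```

```bash
python3 go.py .573 -.2945 .295 115;  python3 - <<'E'
from h import *
p,d,m=cam('side'); c=cv2.resize(p[60:260,180:380,::-1],(600,600),interpolation=cv2.INTER_CUBIC); cv2.imwrite('pics/side2.png',c)
E
```

```text
shift [-0.2187 -0.1966  0.002 ] turn [ 0.001  0.001 -0.005] t 4.55 F [-0.   1.   0.1] gap 0.0009
```

View pics/side2.png

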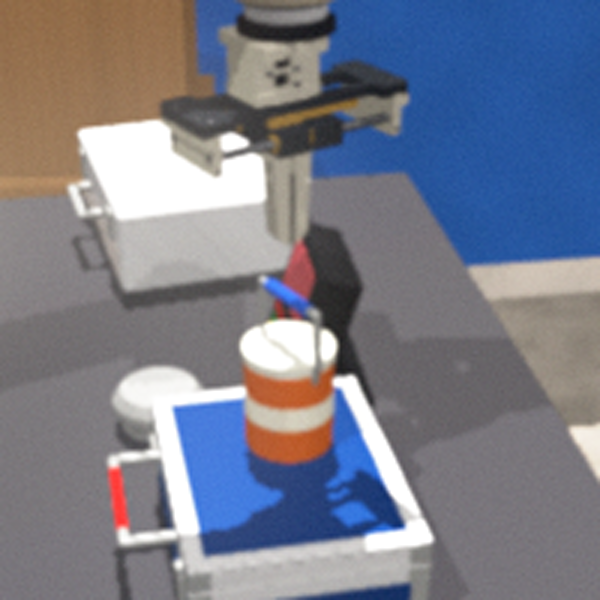

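The grip missed. The picture shows shut fingers at crop (288,240) above the bail at (290,295), and the canister is still upright on the lid. I'll measure where the fingertips really are relative to the bail.

```bash
python3 - <<'E'
from h import *
for n in('top','side'):
    p,d,m=cam(n);P=cloud(m,d);np.savez(n+'1.npz',p=p,d=d)
    H=cv2.cvtColor(p,cv2.COLOR_RGB2HSV).astype(int);h,s,v=H[...,0],H[...,1],H[...,2]
    with np.errstate(all='ignore'):
        near=np.hypot(P[...,0]-.66,P[...,1]+.012)<.07
        b=near&(abs(h-112)<14)&(s>130)&(P[...,2]>.22)&(P[...,2]<.3); 
        q=P[b]; print(n,'bar',len(q),np.median(q,0).round(4) if len(q) else '', np.percentile(q,[5,95],axis=0).round(3).tolist() if len(q) else '')
        f=near&(P[...,2]>.255)&(P[...,2]<.36)&~b; q=P[f]; print('finger',len(q), np.percentile(q[:,2],[0,1,3,5]).round(4) if len(q) else '',q[q[:,2]<.31].mean(0).round(4), (q[q[:,2]<.31].min(0),q[q[:,2]<.31].max(0)))
        t=near&(P[...,2]>.185)&(P[...,2]<.215); q=(P[t][:,:2]*1000).astype(np.float32); print('top',cv2.minEnclosingCircle(q), np.median(P[t][:,2]))
        if n=='side':
            r=np.argwhere(f)[:,0].max(); print('lowest finger row',r,'cols',np.argwhere(f[r])[:,0], 'P',P[r][f[r]].round(4).tolist())
print(arm.get_obs()['tcp_pos'])
E
```

```text
top bar 0  <stdin>:9: RuntimeWarning: Mean of empty slice.
Traceback (most recent call last):
ValueError: zero-size array to reduction operation minimum which has no identity
```

```bash
python3 - <<'E'
from h import *
n='side'
p,d,m=cam(n);P=cloud(m,d)
H=cv2.cvtColor(p,cv2.COLOR_RGB2HSV).astype(int);h,s,v=H[...,0],H[...,1],H[...,2]
b=np.zeros(d.shape,bool); b[145:172,260:292]=1; b&=(abs(h-112)<14)&(s>130)&(P[...,1]<.06)
q=P[b]; uv=np.argwhere(b)[:,::-1]; print('bar',len(q),np.median(q,0).round(4),np.percentile(q,[3,97],axis=0).round(3).tolist(),uv.min(0),uv.max(0))
# finger columns: world points down the finger
for r in range(115,150,3):
    print(r,[P[r,c].round(3).tolist() for c in (272,276,280)])
t=np.zeros(d.shape,bool); t[165:190,258:295]=1; t&=(P[...,2]>.19)&(P[...,2]<.21); print('top',cv2.minAreaRect((P[t][:,:2]*1000).astype(np.float32)))
E
```

```text
bar 62 [ 0.6598 -0.0127  0.2491] [[0.648, -0.037, 0.245], [0.673, 0.013, 0.252]] [268 153] [282 163]
115 [[0.651, -0.03, 0.372], [0.661, -0.023, 0.368], [0.672, -0.019, 0.366]]
118 [[0.651, -0.027, 0.363], [0.661, -0.024, 0.361], [0.672, -0.018, 0.358]]
121 [[0.651, -0.029, 0.357], [0.661, -0.026, 0.355], [0.672, -0.017, 0.35]]
124 [[0.651, -0.029, 0.349], [0.661, -0.025, 0.346], [0.672, -0.018, 0.343]]
127 [[0.651, -0.027, 0.34], [0.661, -0.023, 0.338], [0.672, -0.019, 0.335]]
130 [[0.651, -0.028, 0.333], [0.661, -0.024, 0.331], [0.672, -0.019, 0.328]]
133 [[0.651, -0.028, 0.325], [0.661, -0.022, 0.322], [0.672, -0.019, 0.32]]
136 [[0.651, -0.027, 0.317], [0.661, -0.024, 0.315], [0.672, -0.02, 0.312]]
139 [[0.651, -0.027, 0.309], [0.661, -0.025, 0.307], [0.672, -0.018, 0.303]]
142 [[0.73, 0.524, 0.038], [0.661, -0.024, 0.299], [0.724, 0.296, 0.145]]
145 [[0.729, 0.522, 0.025], [0.746, 0.526, 0.022], [0.722, 0.282, 0.14]]
148 [[0.729, 0.523, 0.012], [0.715, 0.323, 0.11], [0.719, 0.266, 0.137]]
top ((662.3473510742188, -14.709136962890625), (80.91696166992188, 78.52066040039062), 79.69406127929688)
```

The fingertips sit at z≈0.300 with the TCP reading 0.303. So the tips are really about at the TCP, 25 mm short of what the text says, and they closed on top of the bar and slipped off. The canister is unharmed. I'll take the grasp point as about 17 mm behind the reported TCP and retry with TCP z ≈ 0.228.

```bash
sed -i 's/\[0,0,.006\]/[0,0,-.017]/' go.py; python3 go.py .66 -.0127 .245 115
```

```text
shift [0.0008 0.0006 0.0735] turn [-0.001 -0.    -0.005] t 4.7 F [-1.1 -0.2 -0.5] gap 0.0004
```

Emit:
apply_moves:
  series:
    - {"translation": [0, 0, 0], "dr": [0, 0, 0], "gripper": 0.2}
    - {"translation": [0, 0, 0], "dr": [0, 0, 0], "gripper": 0.2}
    - {"translation": [0, 0, 0], "dr": [0, 0, 0], "gripper": 0.2}
    - {"translation": [0, 0, 0], "dr": [0, 0, 0], "gripper": 0.2}
    - {"translation": [0, 0, 0], "dr": [0, 0, 0], "gripper": 0.2}
    - {"translation": [0, 0, 0], "dr": [0, 0, 0], "gripper": 0.2}
    - {"translation": [0, 0, 0], "dr": [0, 0, 0], "gripper": 0.2}
    - {"translation": [0, 0, 0], "dr": [0, 0, 0], "gripper": 0.2}

```text
time: 5.5
tcp_pos: [0.66, -0.0136, 0.302]
tool_rot: [3.142, -0.0, 2.002]
ft_force: [0.6, 1.1, -0.3]
finger_gap: 0.0555
finger_force: 0.0
```

Emit:
apply_moves:
  series:
    - {"translation": [0, 0, 0.025], "dr": [0, 0, 0], "gripper": 0.2}
    - {"translation": [0, 0, 0.05], "dr": [0, 0, 0], "gripper": 0.2}
    - {"translation": [0, 0, 0.066], "dr": [0, 0, 0], "gripper": 0.2}
    - {"translation": [0, 0, 0.073], "dr": [0, 0, 0], "gripper": 0.2}
    - {"translation": [0, 0, 0.073], "dr": [0, 0, 0], "gripper": -1}
    - {"translation": [0, 0, 0.073], "dr": [0, 0, 0], "gripper": -1}
    - {"translation": [0, 0, 0.073], "dr": [0, 0, 0], "gripper": -1}
    - {"translation": [0, 0, 0.073], "dr": [0, 0, 0], "gripper": -1}
    - {"translation": [0, 0, 0.073], "dr": [0, 0, 0], "gripper": -1}
    - {"translation": [0, 0, 0.073], "dr": [0, 0, 0], "gripper": -1}

```text
time: 6.5
tcp_pos: [0.6602, -0.0136, 0.2294]
tool_rot: [3.141, 0.0, 2.002]
ft_force: [0.8, 0.2, 0.6]
finger_gap: 0.0126
finger_force: 0.6
```

Emit:
apply_moves:
  series:
    - {"translation": [0, 0, 0], "dr": [0, 0, 0], "gripper": -1}
    - {"translation": [0, 0, 0], "dr": [0, 0, 0], "gripper": -1}
    - {"translation": [0, 0, 0], "dr": [0, 0, 0], "gripper": -1}
    - {"translation": [0, 0, 0], "dr": [0, 0, 0], "gripper": -1}

```text
time: 6.9
tcp_pos: [0.6603, -0.0136, 0.2294]
tool_rot: [3.141, 0.0, 2.002]
ft_force: [1.8, 0.9, 4.0]
finger_gap: 0.0106
finger_force: 45.0
```

The fingers now hold the bar with 45 N at an 11 mm gap. Next is the lift.

Emit:
apply_moves:
  series:
    - {"translation": [0, 0, -0.003], "dr": [0, 0, 0], "gripper": -1}
    - {"translation": [0, 0, -0.008], "dr": [0, 0, 0], "gripper": -1}
    - {"translation": [0, 0, -0.015], "dr": [0, 0, 0], "gripper": -1}
    - {"translation": [0, 0, -0.025], "dr": [0, 0, 0], "gripper": -1}
    - {"translation": [0, 0, -0.035], "dr": [0, 0, 0], "gripper": -1}
    - {"translation": [0, 0, -0.045], "dr": [0, 0, 0], "gripper": -1}
    - {"translation": [0, 0, -0.055], "dr": [0, 0, 0], "gripper": -1}
    - {"translation": [0, 0, -0.06], "dr": [0, 0, 0], "gripper": -1}
    - {"translation": [0, 0, -0.06], "dr": [0, 0, 0], "gripper": -1}

```text
time: 7.8
tcp_pos: [0.6603, -0.0137, 0.29]
tool_rot: [3.14, 0.001, 2.002]
ft_force: [0.4, -0.6, -3.9]
finger_gap: 0.0108
finger_force: 45.0
```

```bash
python3 go.py .573 -.2945 .305 115;  python3 - <<'E'
from h import *
from scipy.optimize import least_squares
p,d,m=cam('side'); P=cloud(m,d); c=cv2.resize(p[60:260,180:380,::-1],(600,600),interpolation=cv2.INTER_CUBIC); cv2.imwrite('pics/side3.png',c)
H=cv2.cvtColor(p,cv2.COLOR_RGB2HSV).astype(int)
t=np.zeros(p.shape[:2],bool);t[100:230,240:320]=1
t&=(((H[...,0]<20)|((H[...,1]<60)&(H[...,2]>110)))&(P[...,2]>.17)&(P[...,2]<.25)&(np.hypot(P[...,0]-.66,P[...,1]+.012)<.06))
q=P[t]; 
r=least_squares(lambda x:np.hypot(q[:,0]-x[0]-x[2]*(q[:,2]-.21),q[:,1]-x[1]-x[3]*(q[:,2]-.21))-.041,[.66,-.012,0,0],loss='soft_l1',f_scale=.002)
print(len(q),r.x.round(4),q[:,2].min(),q[:,2].max())
E
```

```text
shift [-0.2187 -0.1966  0.0019] turn [ 0.001  0.001 -0.005] t 7.8 F [ 0.4 -0.6 -3.9] gap 0.0108
808 [ 0.6631 -0.0113 -0.018  -0.0117] 0.17016356119496956 0.24951663570243948
```

View pics/side3.png

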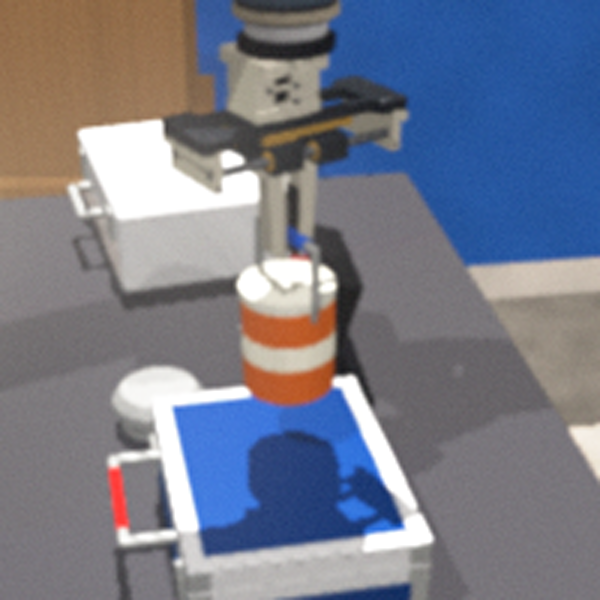

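The canister is lifted upright, with its base clear of the lid at crop (290,400). Now I carry it to the mat.

Emit:
apply_moves:
  series:
    - {"translation": [-0.006, -0.005, 0], "dr": [0, 0, 0], "gripper": -1}
    - {"translation": [-0.02, -0.018, 0], "dr": [0, 0, 0], "gripper": -1}
    - {"translation": [-0.042, -0.038, 0], "dr": [0, 0, 0], "gripper": -1}
    - {"translation": [-0.068, -0.061, 0], "dr": [0, 0, 0], "gripper": -1}
    - {"translation": [-0.095, -0.085, 0], "dr": [0, 0, 0], "gripper": -1}
    - {"translation": [-0.122, -0.11, 0], "dr": [0, 0, 0], "gripper": -1}
    - {"translation": [-0.149, -0.134, 0], "dr": [0, 0, 0], "gripper": -1}
    - {"translation": [-0.176, -0.158, 0], "dr": [0, 0, 0], "gripper": -1}
    - {"translation": [-0.198, -0.178, 0], "dr": [0, 0, 0], "gripper": -1}
    - {"translation": [-0.212, -0.191, 0], "dr": [0, 0, 0], "gripper": -1}

```text
time: 8.85
tcp_pos: [0.5733, -0.2891, 0.2888]
tool_rot: [-3.141, 0.0, 2.0]
ft_force: [-0.6, 0.2, -4.6]
finger_gap: 0.0108
finger_force: 45.0
```

Emit:
apply_moves:
  series:
    - {"translation": [-0.006, -0.005, 0], "dr": [0, 0, 0], "gripper": -1}
    - {"translation": [-0.008, -0.007, 0], "dr": [0, 0, 0], "gripper": -1}
    - {"translation": [-0.008, -0.007, 0.015], "dr": [0, 0, 0], "gripper": -1}
    - {"translation": [-0.008, -0.007, 0.04], "dr": [0, 0, 0], "gripper": -1}
    - {"translation": [-0.008, -0.007, 0.065], "dr": [0, 0, 0], "gripper": -1}
    - {"translation": [-0.008, -0.007, 0.09], "dr": [0, 0, 0], "gripper": -1}
    - {"translation": [-0.008, -0.007, 0.11], "dr": [0, 0, 0], "gripper": -1}
    - {"translation": [-0.008, -0.007, 0.12], "dr": [0, 0, 0], "gripper": -1}
    - {"translation": [-0.008, -0.007, 0.12], "dr": [0, 0, 0], "gripper": -1}
    - {"translation": [-0.008, -0.007, 0.12], "dr": [0, 0, 0], "gripper": -1}

```text
time: 9.85
tcp_pos: [0.5727, -0.296, 0.17]
tool_rot: [3.141, 0.001, 2.002]
ft_force: [0.5, -1.0, -4.0]
finger_gap: 0.0108
finger_force: 45.0
```

```bash
python3 go.py .5725 -.2965 .149 115;  python3 - <<'E'
from h import *
from scipy.optimize import least_squares
p,d,m=cam('side'); P=cloud(m,d); c=cv2.resize(p[184:384,160:360,::-1],(600,600),interpolation=cv2.INTER_CUBIC); cv2.imwrite('pics/side4.png',c)
H=cv2.cvtColor(p,cv2.COLOR_RGB2HSV).astype(int)
with np.errstate(all='ignore'): t=((H[...,0]<20)&(H[...,1]>100)&(np.hypot(P[...,0]-.573,P[...,1]+.295)<.06))
q=P[t]; 
r=least_squares(lambda x:np.hypot(q[:,0]-x[0]-x[2]*(q[:,2]-.05),q[:,1]-x[1]-x[3]*(q[:,2]-.05))-.041,[.573,-.295,0,0],loss='soft_l1',f_scale=.002)
print(len(q),r.x.round(4),np.percentile(q[:,2],[1,3,97,99]))
E
```

```text
shift [-0.0003 -0.0004  0.038 ] turn [ 0.001  0.001 -0.005] t 9.85 F [ 0.5 -1.  -4. ] gap 0.0108
859 [ 0.5771 -0.2943 -0.0538  0.0313] [0.04299553 0.04654568 0.28260617 0.28414154]
```

View pics/side4.png

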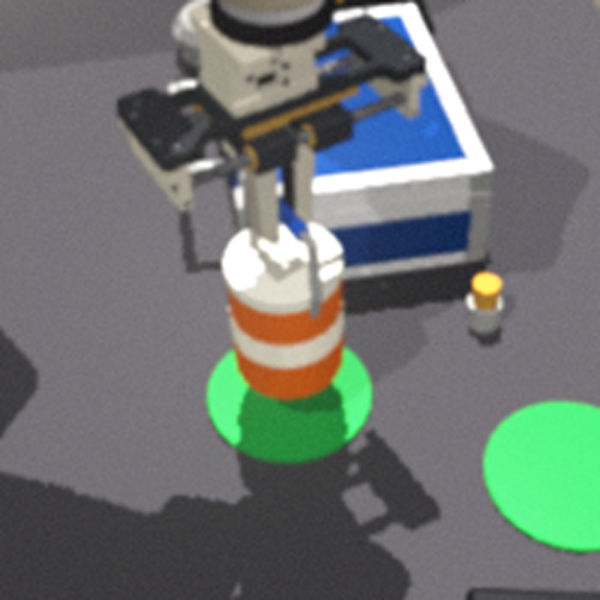

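The canister hangs upright over the near mat, at crop (290,390). Its base is about 38 mm above the mat. I'll lower it slowly and watch the force.

Emit:
apply_moves:
  series:
    - {"translation": [0, 0, 0.008], "dr": [0, 0, 0], "gripper": -1}
    - {"translation": [0, 0, 0.016], "dr": [0, 0, 0], "gripper": -1}
    - {"translation": [0, 0, 0.023], "dr": [0, 0, 0], "gripper": -1}
    - {"translation": [0, 0, 0.028], "dr": [0, 0, 0], "gripper": -1}
    - {"translation": [0, 0, 0.031], "dr": [0, 0, 0], "gripper": -1}
    - {"translation": [0, 0, 0.033], "dr": [0, 0, 0], "gripper": -1}
    - {"translation": [0, 0, 0.034], "dr": [0, 0, 0], "gripper": -1}
    - {"translation": [0, 0, 0.034], "dr": [0, 0, 0], "gripper": -1}

```text
time: 10.7
tcp_pos: [0.5721, -0.2963, 0.1351]
tool_rot: [3.142, 0.0, 2.002]
ft_force: [-0.3, 0.0, -4.3]
finger_gap: 0.0108
finger_force: 45.0
```

Emit:
apply_moves:
  series:
    - {"translation": [0, 0, 0.001], "dr": [0, 0, 0], "gripper": -1}
    - {"translation": [0, 0, 0.002], "dr": [0, 0, 0], "gripper": -1}
    - {"translation": [0, 0, 0.002], "dr": [0, 0, 0], "gripper": -1}
    - {"translation": [0, 0, 0.002], "dr": [0, 0, 0], "gripper": -1}

```text
time: 11.1
tcp_pos: [0.5723, -0.2963, 0.1333]
tool_rot: [3.141, 0.001, 2.002]
ft_force: [0.6, 0.6, -0.9]
finger_gap: 0.011
finger_force: 45.0
```

Emit:
apply_moves:
  series:
    - {"translation": [0, 0, 0.0005], "dr": [0, 0, 0], "gripper": -1}
    - {"translation": [0, 0, 0.001], "dr": [0, 0, 0], "gripper": -1}
    - {"translation": [0, 0, 0.001], "dr": [0, 0, 0], "gripper": -1}

```text
time: 11.4
tcp_pos: [0.5729, -0.2964, 0.1332]
tool_rot: [3.14, 0.002, 2.002]
ft_force: [1.6, 1.7, 4.6]
finger_gap: 0.011
finger_force: 45.0
```

Emit:
apply_moves:
  series:
    - {"translation": [0, 0, 0], "dr": [0, 0, 0], "gripper": 0}
    - {"translation": [0, 0, 0], "dr": [0, 0, 0], "gripper": 0}
    - {"translation": [0, 0, 0], "dr": [0, 0, 0], "gripper": 0}
    - {"translation": [0, 0, 0], "dr": [0, 0, 0], "gripper": 0}
    - {"translation": [0, 0, 0], "dr": [0, 0, 0], "gripper": 0}
    - {"translation": [0, 0, -0.005], "dr": [0, 0, 0], "gripper": 0}
    - {"translation": [0, 0, -0.02], "dr": [0, 0, 0], "gripper": -0.1}
    - {"translation": [0, 0, -0.05], "dr": [0, 0, 0], "gripper": -0.3}
    - {"translation": [0, 0, -0.09], "dr": [0, 0, 0], "gripper": -0.3}
    - {"translation": [0, 0, -0.12], "dr": [0, 0, 0], "gripper": -0.3}

```text
time: 12.4
tcp_pos: [0.5723, -0.2964, 0.2559]
tool_rot: [3.14, 0.002, 2.002]
ft_force: [0.7, -0.1, 0.3]
finger_gap: 0.0327
finger_force: 0.0
```

```bash
python3 go.py .504 -.057 .2 93;python3 go.py .504 -.057 .2 -87; python3 -c "
from h import *
o=arm.get_obs();print(o['joints'].round(2),o['tcp_pos'])
p,d,m=cam('side');P=cloud(m,d);H=cv2.cvtColor(p,cv2.COLOR_RGB2HSV).astype(int)
t=((P[...,2]>.096)&(P[...,2]<.11)&(np.hypot(P[...,0]-.573,P[...,1]+.295)<.06)); print('can top',cv2.minEnclosingCircle((P[t][:,:2]*1000).astype(np.float32)),np.median(P[t][:,2]),P[t][:,2].std())
"
```

```text
shift [0.2463 0.0378 0.0723] turn [0.002 0.002 0.379] t 12.4 F [ 0.7 -0.1  0.3] gap 0.0327
shift [0.2463 0.0378 0.0723] turn [-0.003  0.003 -2.763] t 12.4 F [ 0.7 -0.1  0.3] gap 0.0327
[-0.55  0.5   1.35 -0.    1.29 -0.98] [ 0.57233736 -0.29643969  0.25585056]
can top ((574.572509765625, -297.75042724609375), 44.44832992553711) 0.104128349062238 0.0019454350028200581
```

The canister stands upright on the mat: its top is at z 0.104, centred within about 3 mm. Next is the lid handle.

Emit:
apply_moves:
  series:
    - {"translation": [0.02, 0.003, 0], "dr": [0, 0, 0.04], "gripper": -0.44}
    - {"translation": [0.05, 0.008, 0], "dr": [0, 0, 0.08], "gripper": -0.44}
    - {"translation": [0.08, 0.012, 0], "dr": [0, 0, 0.13], "gripper": -0.44}
    - {"translation": [0.11, 0.017, 0], "dr": [0, 0, 0.18], "gripper": -0.44}
    - {"translation": [0.14, 0.022, 0], "dr": [0, 0, 0.23], "gripper": -0.44}
    - {"translation": [0.17, 0.027, 0.02], "dr": [0, 0, 0.28], "gripper": -0.44}
    - {"translation": [0.2, 0.032, 0.04], "dr": [0, 0, 0.33], "gripper": -0.44}
    - {"translation": [0.225, 0.036, 0.06], "dr": [0, 0, 0.379], "gripper": -0.44}
    - {"translation": [0.246, 0.038, 0.072], "dr": [0, 0, 0.379], "gripper": -0.44}
    - {"translation": [0.246, 0.038, 0.072], "dr": [0, 0, 0.379], "gripper": -0.44}

```text
time: 13.45
tcp_pos: [0.5026, -0.0551, 0.1796]
tool_rot: [-3.14, -0.001, 1.625]
ft_force: [0.2, 0.0, 0.1]
finger_gap: 0.0261
finger_force: 0.0
```

```bash
python3 go.py .504 -.057 .08 93;  python3 - <<'E'
from h import *
p,d,m=cam('side'); c=cv2.resize(p[130:270,150:310,::-1],(640,560),interpolation=cv2.INTER_CUBIC); cv2.imwrite('pics/side5.png',c)
P=cloud(m,d);H=cv2.cvtColor(p,cv2.COLOR_RGB2HSV).astype(int)
t=((H[...,0]<4)|(H[...,0]>176))&(H[...,1]>170)&(H[...,2]>100); t[:,:200]=0;t[:,240:]=0;t[:200]=0;t[250:]=0
W=onplane(m,np.argwhere(t)[:,::-1],.08);print(cv2.minAreaRect((W[:,:2]*1000).astype(np.float32)))
E
```

```text
shift [-0.0021  0.0015  0.1166] turn [-0.002 -0.001  0.002] t 13.45 F [0.2 0.  0.1] gap 0.0261
((504.05072021484375, -49.697059631347656), (8.303692817687988, 76.44465637207031), 2.8900749683380127)
```

View pics/side5.png

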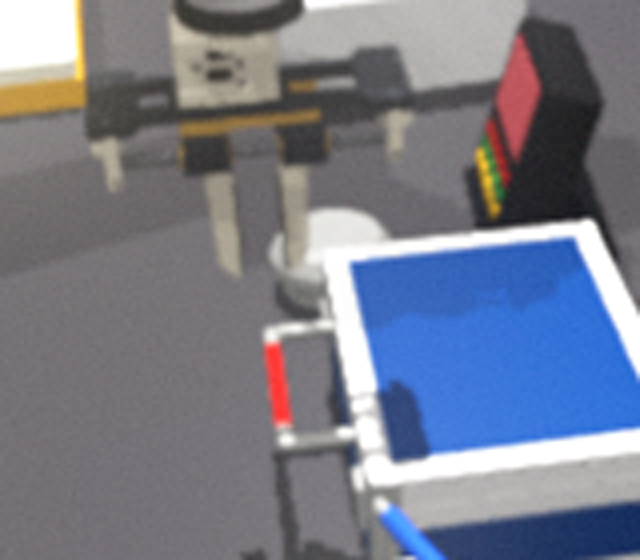

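The fingers at crop (225,270) and (295,265) are lined up to straddle the red sleeve at (277,385), leaving room to the lid edge. Descending and gripping.

Emit:
apply_moves:
  series:
    - {"translation": [-0.002, 0.0015, 0.03], "dr": [0, 0, 0], "gripper": -0.44}
    - {"translation": [-0.002, 0.0015, 0.06], "dr": [0, 0, 0], "gripper": -0.44}
    - {"translation": [-0.002, 0.0015, 0.08], "dr": [0, 0, 0], "gripper": -0.44}
    - {"translation": [-0.002, 0.0015, 0.095], "dr": [0, 0, 0], "gripper": -0.44}
    - {"translation": [-0.002, 0.0015, 0.11], "dr": [0, 0, 0], "gripper": -0.44}
    - {"translation": [-0.002, 0.0015, 0.116], "dr": [0, 0, 0], "gripper": -0.44}
    - {"translation": [-0.002, 0.0015, 0.116], "dr": [0, 0, 0], "gripper": -0.44}

```text
time: 14.2
tcp_pos: [0.5059, -0.0595, 0.0643]
tool_rot: [3.141, 0.0, 1.622]
ft_force: [-0.2, -0.1, 1.1]
finger_gap: 0.0263
finger_force: 0.0
```

Emit:
apply_moves:
  series:
    - {"translation": [0, 0, 0], "dr": [0, 0, 0], "gripper": -1}
    - {"translation": [0, 0, 0], "dr": [0, 0, 0], "gripper": -1}
    - {"translation": [0, 0, 0], "dr": [0, 0, 0], "gripper": -1}
    - {"translation": [0, 0, 0], "dr": [0, 0, 0], "gripper": -1}
    - {"translation": [0, 0, 0], "dr": [0, 0, 0], "gripper": -1}
    - {"translation": [0, 0, 0], "dr": [0, 0, 0], "gripper": -1}
  newtons: 35

```text
time: 14.8
tcp_pos: [0.5041, -0.059, 0.0646]
tool_rot: [-3.139, 0.0, 1.623]
ft_force: [-9.5, -3.5, 8.9]
finger_gap: 0.0088
finger_force: 35.0
```

```bash
cat > lid.py <<'E'
from h import *
from scipy.spatial.transform import Rotation as R
import sys
# grip point on arc -> shifts in tool axes from now, for lid angles th; grip offset g fixed by the closed grip at th0
th0=np.radians(float(sys.argv[1])); o=arm.get_obs(); R0=R.from_euler('xyz',o['tool_rot'])
ex=np.array([np.cos(.05),np.sin(.05),0]); ez=np.array([0,0,1.])
pos=lambda t:.245*(-np.cos(t)*ex+np.sin(t)*ez)
for a in map(float,sys.argv[2:]):
    print(a,R0.inv().apply(pos(np.radians(a))-pos(th0)).round(4))
print(o['tcp_pos'].round(4),o['ft_force'].round(1),o['finger_gap'],o['finger_force'],o['time'])
E
python3 lid.py 0 2 4 7 10 14 18 22 26 30 34 38 42 46 50 53 56 58 60
```

```text
2.0 [-0.      0.0001 -0.0086]
4.0 [-0.      0.0005 -0.0171]
7.0 [-0.      0.0017 -0.0299]
10.0 [-0.      0.0036 -0.0426]
14.0 [-0.      0.0071 -0.0593]
18.0 [-0.      0.0118 -0.0757]
22.0 [-0.      0.0176 -0.0918]
26.0 [-1.000e-04  2.450e-02 -1.075e-01]
30.0 [-1.000e-04  3.250e-02 -1.226e-01]
34.0 [-1.000e-04  4.150e-02 -1.371e-01]
38.0 [-1.00e-04  5.15e-02 -1.51e-01]
42.0 [-0.0002  0.0625 -0.1641]
46.0 [-0.0002  0.0743 -0.1765]
50.0 [-0.0002  0.087  -0.1879]
53.0 [-0.0003  0.097  -0.1959]
56.0 [-0.0003  0.1074 -0.2034]
58.0 [-0.0003  0.1146 -0.2081]
60.0 [-0.0003  0.1219 -0.2125]
[ 0.5041 -0.059   0.0646] [-9.5 -3.5  8.9] 0.00883242359762241 35.000596046447754 14.8
```

Handle gripped at 35 N. I'll take off the small sideways bias and raise along the arc.

Emit:
apply_moves:
  series:
    - {"translation": [0, -0.0015, 0], "dr": [0, 0, 0], "gripper": -1}
    - {"translation": [0, -0.0015, -0.003], "dr": [0, 0, 0], "gripper": -1}
    - {"translation": [0, -0.0015, -0.0086], "dr": [0, 0, 0], "gripper": -1}
    - {"translation": [0, -0.001, -0.0171], "dr": [0, 0, 0], "gripper": -1}
    - {"translation": [0, 0, -0.0299], "dr": [0, 0, 0], "gripper": -1}
    - {"translation": [0, 0.002, -0.0426], "dr": [0, 0, 0], "gripper": -1}
    - {"translation": [0, 0.0037, -0.051], "dr": [0, 0, 0], "gripper": -1}
    - {"translation": [0, 0.0056, -0.0593], "dr": [0, 0, 0], "gripper": -1}
    - {"translation": [0, 0.0056, -0.0593], "dr": [0, 0, 0], "gripper": -1}
    - {"translation": [0, 0.0056, -0.0593], "dr": [0, 0, 0], "gripper": -1}

```text
time: 15.8
tcp_pos: [0.5109, -0.0586, 0.1232]
tool_rot: [-3.141, 0.0, 1.623]
ft_force: [0.4, -4.9, -3.2]
finger_gap: 0.0091
finger_force: 35.0
```

```bash
python3 lid.py 14 18 22 26 30 34 38 42; python3 - <<'E'
from h import *
p,d,m=cam('side'); c=cv2.resize(p[100:300,150:350,::-1],(600,600),interpolation=cv2.INTER_CUBIC); cv2.imwrite('pics/side6.png',c)
E
```

```text
18.0 [-0.      0.0047 -0.0164]
22.0 [-0.      0.0106 -0.0325]
26.0 [-0.      0.0175 -0.0481]
30.0 [-0.0001  0.0255 -0.0632]
34.0 [-0.0001  0.0346 -0.0777]
38.0 [-0.0001  0.0447 -0.0916]
42.0 [-1.000e-04  5.560e-02 -1.047e-01]
[ 0.5109 -0.0586  0.1232] [ 0.4 -4.9 -3.2] 0.009067939462832603 35.00014007091522 15.8
```

View pics/side6.png

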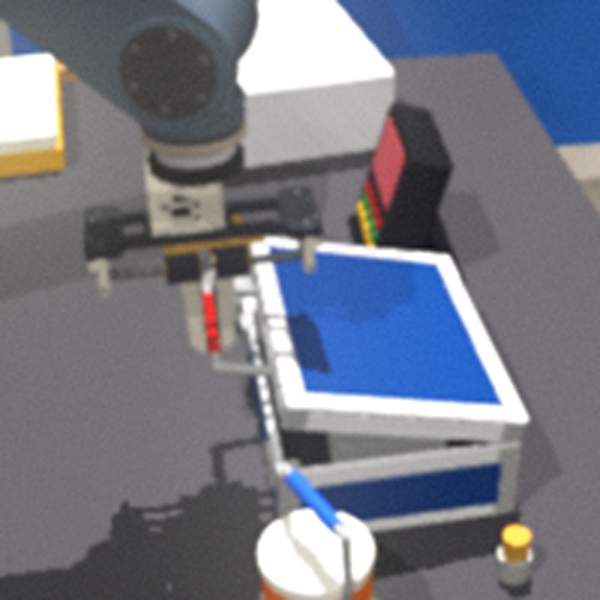

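The lid is open about 14°, with the red sleeve held at crop (210,315), and the forces are small. Continuing along the arc.

Emit:
apply_moves:
  series:
    - {"translation": [0, 0.0022, -0.008], "dr": [0, 0, 0], "gripper": -1}
    - {"translation": [0, 0.0047, -0.0164], "dr": [0, 0, 0], "gripper": -1}
    - {"translation": [0, 0.0075, -0.0245], "dr": [0, 0, 0], "gripper": -1}
    - {"translation": [0, 0.0106, -0.0325], "dr": [0, 0, 0], "gripper": -1}
    - {"translation": [0, 0.014, -0.0404], "dr": [0, 0, 0], "gripper": -1}
    - {"translation": [0, 0.0175, -0.0481], "dr": [0, 0, 0], "gripper": -1}
    - {"translation": [0, 0.0214, -0.0557], "dr": [0, 0, 0], "gripper": -1}
    - {"translation": [0, 0.0255, -0.0632], "dr": [0, 0, 0], "gripper": -1}
    - {"translation": [0, 0.0299, -0.0705], "dr": [0, 0, 0], "gripper": -1}
    - {"translation": [0, 0.0346, -0.0777], "dr": [0, 0, 0], "gripper": -1}

```text
time: 16.85
tcp_pos: [0.5434, -0.0569, 0.2004]
tool_rot: [-3.135, -0.0, 1.623]
ft_force: [-11.6, -4.7, 4.7]
finger_gap: 0.009
finger_force: 35.0
```

```bash
python3 lid.py 34 36 38 40 42 44 46 48 50 52 54 56 58 60
```

```text
36.0 [-0.      0.0049 -0.007 ]
38.0 [-0.      0.01   -0.0139]
40.0 [-0.      0.0153 -0.0206]
42.0 [-0.      0.0209 -0.0271]
44.0 [-0.0001  0.0267 -0.0334]
46.0 [-0.0001  0.0327 -0.0394]
48.0 [-0.0001  0.0389 -0.0453]
50.0 [-0.0001  0.0453 -0.051 ]
52.0 [-0.0001  0.0519 -0.0564]
54.0 [-0.0001  0.0587 -0.0616]
56.0 [-0.0001  0.0657 -0.0665]
58.0 [-0.0002  0.0728 -0.0712]
60.0 [-0.0002  0.0801 -0.0757]
[ 0.5434 -0.0569  0.2004] [-11.6  -4.7   4.7] 0.009008632761144903 35.00127285718918 16.85
```

The residual force is radial: the hand is slightly inside the arc. I back off about 1.5 mm and continue to 50°.

Emit:
apply_moves:
  series:
    - {"translation": [0, 0.001, -0.004], "dr": [0, 0, 0], "gripper": -1}
    - {"translation": [0, 0.0034, -0.008], "dr": [0, 0, 0], "gripper": -1}
    - {"translation": [0, 0.0085, -0.0148], "dr": [0, 0, 0], "gripper": -1}
    - {"translation": [0, 0.0138, -0.0215], "dr": [0, 0, 0], "gripper": -1}
    - {"translation": [0, 0.0194, -0.028], "dr": [0, 0, 0], "gripper": -1}
    - {"translation": [0, 0.0252, -0.0343], "dr": [0, 0, 0], "gripper": -1}
    - {"translation": [0, 0.0312, -0.0404], "dr": [0, 0, 0], "gripper": -1}
    - {"translation": [0, 0.0374, -0.0463], "dr": [0, 0, 0], "gripper": -1}
    - {"translation": [0, 0.0438, -0.052], "dr": [0, 0, 0], "gripper": -1}
    - {"translation": [0, 0.0438, -0.052], "dr": [0, 0, 0], "gripper": -1}

```text
time: 17.85
tcp_pos: [0.589, -0.0546, 0.2541]
tool_rot: [-3.14, 0.0, 1.623]
ft_force: [-10.4, -5.8, 7.6]
finger_gap: 0.0088
finger_force: 35.0
```

```bash
cat > ang.py <<'E'
from h import *
# lid angle from plane fit of the lid's points (blue panel), and from the handle sleeve
ex=np.array([np.cos(.05),np.sin(.05),0]);ey=np.array([-ex[1],ex[0],0]);c=np.array([.649,-.0495,0])
for n in('side','top'):
    p,d,m=cam(n);P=cloud(m,d);H=cv2.cvtColor(p,cv2.COLOR_RGB2HSV).astype(int)
    X=(P-c)@ex;Y=(P-c)@ey;Z=P[...,2]
    with np.errstate(all='ignore'):
        b=(abs(H[...,0]-110)<16)&(H[...,1]>120)&(abs(Y)<.12)&(abs(X)<.17)&(Z>.115)&(Z<.35)
        r=((H[...,0]<5)|(H[...,0]>175))&(H[...,1]>150)&(abs(Y)<.06)&(X<.05)&(X>-.2)&(Z>.06)&(Z<.35)
    q=P[b]
    if len(q)>40:
        for _ in range(3):
            m0=q.mean(0);u,s,v=np.linalg.svd(q-m0,full_matrices=False);e=(q-m0)@v[2];q=q[abs(e)<max(2*e.std(),.003)]
        nn=v[2]*np.sign(v[2][2]); print(n,'plane',len(q),'angle',np.degrees(np.arctan2(nn@ex,nn[2])).round(2),'ey',(nn@ey).round(3))
    if r.sum()>5: print(n,'sleeve',r.sum(),'angle',np.degrees(np.arctan2(np.median(Z[r])-.08,.1-np.median(X[r]))).round(2),'rad',np.hypot(np.median(Z[r])-.08,.1-np.median(X[r])))
o=arm.get_obs();g=o['tcp_pos']+[0,0,.017];x=(g-c)@ex
print('grip',np.degrees(np.arctan2(g[2]-.08,.1-x)).round(2),np.hypot(g[2]-.08,.1-x).round(4),o['ft_force'].round(1),o['time'])
E
python3 ang.py; python3 lid.py 50 52 54 56 58 60
```

```text
side plane 901 angle 48.92 ey 0.008
side sleeve 44 angle 49.88 rad 0.24782686931133124
top plane 1203 angle 49.15 ey 0.0
grip 49.85 0.2493 [-9.2 -4.6  7.7] 17.95
52.0 [-0.      0.0066 -0.0054]
54.0 [-0.      0.0134 -0.0106]
56.0 [-0.      0.0204 -0.0155]
58.0 [-0.0001  0.0276 -0.0202]
60.0 [-0.0001  0.0349 -0.0246]
[ 0.5884 -0.0547  0.2536] [-9.2 -4.6  7.7] 0.009006247413872018 35.00243961811066 17.95
```

Emit:
apply_moves:
  series:
    - {"translation": [-0.0005, 0.0045, -0.006], "dr": [0, 0, 0], "gripper": -1}
    - {"translation": [-0.001, 0.0105, -0.0115], "dr": [0, 0, 0], "gripper": -1}
    - {"translation": [-0.001, 0.0172, -0.0167], "dr": [0, 0, 0], "gripper": -1}
    - {"translation": [-0.001, 0.0242, -0.0215], "dr": [0, 0, 0], "gripper": -1}
    - {"translation": [-0.001, 0.03, -0.025], "dr": [0, 0, 0], "gripper": -1}
    - {"translation": [-0.001, 0.034, -0.027], "dr": [0, 0, 0], "gripper": -1}
    - {"translation": [-0.001, 0.0372, -0.0284], "dr": [0, 0, 0], "gripper": -1}
    - {"translation": [-0.001, 0.0372, -0.0284], "dr": [0, 0, 0], "gripper": -1}
    - {"translation": [-0.001, 0.0372, -0.0284], "dr": [0, 0, 0], "gripper": -1}

```text
time: 18.85
tcp_pos: [0.6263, -0.0529, 0.2817]
tool_rot: [-3.141, -0.001, 1.623]
ft_force: [-1.0, 4.8, -4.2]
finger_gap: 0.0089
finger_force: 35.0
```

```bash
python3 ang.py; python3 - <<'E'
from h import *
p,d,m=cam('side'); c=cv2.resize(p[50:384,120:400,::-1],(503,600),interpolation=cv2.INTER_CUBIC); cv2.imwrite('pics/side7.png',c)
E
```

```text
side plane 247 angle 59.75 ey 0.006
side sleeve 33 angle 60.42 rad 0.24854318264419958
top plane 387 angle 60.1 ey -0.0
grip 60.67 0.2508 [-0.7  5.6 -5.1] 18.95
```

View pics/side7.png

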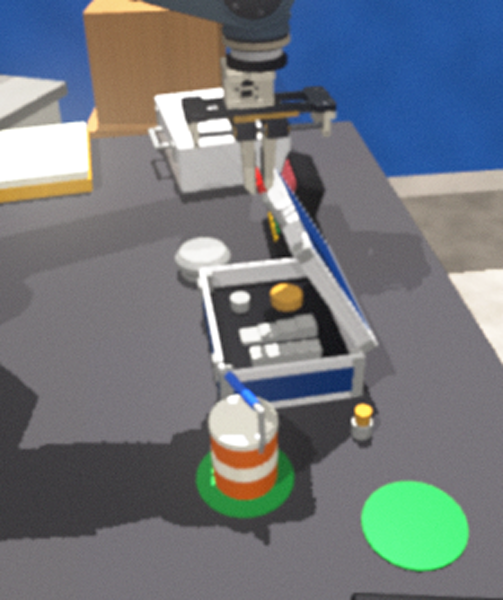

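The lid is at about 60°: the plane fits give 59.75° and 60.1°. It is held by the handle at (265,180), and the canister stands upright on the near mat at (245,470). I'll hold briefly and then hand in.

Emit:
apply_moves:
  series:
    - {"translation": [0, 0, 0], "dr": [0, 0, 0], "gripper": -1}
    - {"translation": [0, 0, 0], "dr": [0, 0, 0], "gripper": -1}
    - {"translation": [0, 0, 0], "dr": [0, 0, 0], "gripper": -1}
    - {"translation": [0, 0, 0], "dr": [0, 0, 0], "gripper": -1}
    - {"translation": [0, 0, 0], "dr": [0, 0, 0], "gripper": -1}

```text
time: 19.5
tcp_pos: [0.6263, -0.0529, 0.2816]
tool_rot: [-3.141, -0.001, 1.623]
ft_force: [-0.1, 6.0, -5.0]
finger_gap: 0.0089
finger_force: 35.0
```

```bash
python3 ang.py && python3 -c "
from cell import arm
print(arm.job_done())"
```

```text
side plane 250 angle 59.77 ey 0.006
side sleeve 33 angle 60.35 rad 0.2480940797518392
top plane 389 angle 60.03 ey -0.0
grip 60.66 0.2508 [ 0.2  5.3 -4.5] 19.6
the job is handed in; nothing more can be done
None
```

Job handed in at 19.6 s: the canister stands upright on the near green mat, and the arm is holding the lid steady at about 60°; the first grip on the canister slipped off its handle without harm, and the second held.

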